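Close the tea tin with its nested lids and take the outer lid in hand for labelling

TASK

The open tea tin stands in the wooden carrier and its two lids lie nested, the green outer lid on the steel-rimmed inner lid, on the chopping board. First fold the carrier's handle down towards you until it lies fully home in its clips; then lower both lids together, still nested and without dropping them, onto the tin so that the inner lid is fully seated in the mouth. Now lift the green outer lid off alone, leaving the inner lid sitting undisturbed in the tin, and finish while holding the outer lid level in the gripper a good hand's breadth above the tin, ready for its date label, with nothing else on the worktop disturbed.

Things in the scene. Friction and masses are not known exactly. Their poses are not given: they have to be found in the camera images.
- carrier: wooden carrier, fixed to the worktop: tray 280 mm long (its y), 120 mm wide (its x), rails 32 mm and end panels 88 mm high, steel bail handle hinged outside the end panels. Origin: centre of underside; z up; its -x side is the front, facing the robot. Middle bay: tea tin; +y bay: a low tin (top at 47 mm); -y bay: a small jar (top at 67 mm).
- bail (a joint): angle of the bail handle about the hinge axis, which runs along the carrier's y 70 mm above the worktop: 0 = straight up over the tin, positive = folded towards the carrier's -x side (the robot), 1.60 = end stop, lying level in the two spring clips. It is stiff (about 3 to 5 N at the grip) and stays where it is left.
- bail_grip (a point): middle of the handle's dark wooden grip, a bar 20 mm in diameter and 120 mm long that lies along the carrier's y, 105 mm from the hinge axis; 175 mm above the worktop when upright, 67 mm when folded home
- bail_hinge (a point): point on the handle's hinge axis above the middle of the carrier, 70 mm above the worktop
- tin: open green tea tin with a white band, loose, 0.55 kg, standing on the carrier's 8 mm floor: body 80 mm in diameter up to 53 mm, then a straight neck 54 mm in outer diameter from 58 to 82 mm; mouth (bore) 47 mm in diameter. Origin: centre of its underside; z up.
- tin_mouth (a point): centre of the tin's mouth, level with the rim, 82 mm above the tin's underside
- inner_lid: inner lid, 0.12 kg. From its underside: white plug dia 43, 12 mm long, tapered foot; ribbed steel collar dia 62 from 12 to 28 mm; boss dia 44 from 28 to 39 mm, under the outer lid. Origin: centre of plug's underside; z up. It stands on its plug on the board. Gripped by the collar it carries the outer lid along. Seated, the collar lies on the tin's rim, origin 70 mm above the tin's.
- outer_lid: green cap, 0.09 kg, loose over the inner lid's boss, resting on its collar: dia 54 mm, 18 mm high, bore dia 48 and 14 mm deep; on top a dark wooden knob dia 22 mm, 14 mm high, its top 32 mm above the origin. Origin: centre of its lower edge; z up. Nested, its origin is 28 mm above the inner lid's.
- board: wooden chopping board, fixed, 150 x 220 mm and 22 mm thick, on which the nested lids stand. Origin: centre of its underside.
- nutmeg: low round tin, 57 mm in diameter, 39 mm high, loose in the carrier's +y bay; a bystander. Origin: centre of its underside.
- salt_jar: small jar with white lid and yellow label, 65 mm in diameter, 59 mm high, loose in the carrier's -y bay; a bystander. Origin: centre of its underside.
- tape_roll: roll of tape, 96 mm in diameter, 25 mm high, loose on the worktop at the left; a bystander. Origin: centre of its underside.

How it is judged (in metres and radians):
On the way, in this order (a step that is already met when the one before it is completed fails the run):
1. the carrier's handle is folded down, home in its clips (value of joint bail above 1.5 rad), for 0.2 s.
2. both lids, still nested, sit on the tin, the inner lid fully seated in the mouth (z of inner_lid in the frame of tin below 0.0725 m and horizontal distance between inner_lid and tin below 0.004 m and angle between inner_lid's own z axis and vertical below 0.06 rad and z of outer_lid in the frame of inner_lid below 0.0315 m and horizontal distance between outer_lid and inner_lid below 0.005 m), for 0.3 s.
At the end, for the whole second after the job is handed in: Handle home (joint above 1.5 rad); inner lid seated in the tin (within 2.5 mm, level within 0.06 rad), touched by neither robot nor outer lid; tin upright within 20 mm of its place; outer lid held still by the fingers alone, level within 0.25 rad, at least 62 mm above its nested position (value of joint bail above 1.5 rad and z of inner_lid in the frame of tin below 0.0725 m and horizontal distance between inner_lid and tin below 0.004 m and angle between each of inner_lid, tin's own z axis and vertical below 0.06 rad and distance of tin from where it was at the start of the episode below 0.02 m and z of outer_lid in the frame of inner_lid above 0.09 m and angle between outer_lid's own z axis and vertical below 0.25 rad and linear speed of outer_lid below 0.02 m/s and contact force between the fingers and outer_lid above 1 N and contact force between each of outer_lid, the arm and inner_lid below 0.05 N and contact force between outer_lid and tin below 0.05 N and contact force between outer_lid and carrier below 0.05 N); the arm keeps its last pose, push and grip.
It fails at once if the lids come apart while the inner lid is not in its seat in the tin ((z of inner_lid in the frame of tin above 0.075 m or horizontal distance between inner_lid and tin above 0.006 m) and (z of outer_lid in the frame of inner_lid above 0.036 m or horizontal distance between outer_lid and inner_lid above 0.012 m)).
It fails at once if the lids are dropped (linear speed of inner_lid above 0.3 m/s and contact force between the fingers and inner_lid below 0.01 N and contact force between the fingers and outer_lid below 0.01 N).
It fails at once if the tin is tipped or shoved (angle between tin's own z axis and vertical above 0.2 rad or distance of tin from where it was at the start of the episode above 0.025 m).
It fails at once if a bystander is disturbed (distance of any of nutmeg, salt_jar, tape_roll from where it was at the start of the episode above 0.03 m or angle between any of nutmeg, salt_jar's own z axis and vertical above 0.3 rad).
It also fails if it takes over 67 s, if anything falls off the work surface, if the arm or the gripper's body presses on something with over 40 N, if the wrist force passes 120 N, or if a joint passes its speed limit or range.

ROBOT

A 6-joint arm with a two-finger parallel gripper is mounted at the origin on a cart in front of the work surface, level with it; the furniture and walls round the work are solid. World frame = base frame: x ahead of the robot, y to its left, z up, the work surface at z = 0. Lengths are in mm, angles in rad, forces in N, time in s.
With the tool pointing down it reaches from about 250 to 850 mm from the base axis. Payload 12.5 kg.
Tool frame: the origin (TCP) lies midway between the tips of the shut fingers; the grasp point (between the pads) lies bot.grip_depth behind it (bot.grip_depth is the distance from the TCP to the grasp point, in mm); z points along the fingers, y is the line along which they close (so a half turn about z gives the same grasp; the last joint's range is limited). The gripper opens to 93 mm and grips with 3 to 60 N. Pads are 15 mm wide; open, the fingers measure 128 mm over their backs; the gripper's body (75 mm by 188 mm) begins 65 mm behind the grasp point.
Start: joints at [1.069, 0.351, 1.652, -0, 1.139, -0.085], TCP at [222.628, 502.913, 218.633] pointing down, gripper open.
Joint ranges: [-2.75, 2.75], [-0.79, 2.1], [0.01, 2.65], [-1.57, 4.71], [0.07, 3.14], [-2.87, 2.87]. Speed limits (rad/s): [2.22, 2.22, 2.79, 3.14, 3.14, 3.14].

INTERFACE

Orientations are given as a rotation vector (axis times angle).
In Python, from rig import bot gives the robot as it stands.
- The arm moves only by the tool drive_tool, never from a script. Its argument "plan" is a list of rows, each an object with "hand": the opening, from 0 (shut) to 1 (fully open); "slide": the shift along the tool's x, y, z in units of 50 mm (1.0 is 50 mm), a list of three; "turn": the turn about the tool's z in units of 6 degrees (1.0 is 6 degrees). A call has exactly 5 rows; each row is the pose to reach, as a shift and turn from the pose commanded when the call began, along the tool's axes at that moment; what a row does not reach only later rows make up. A row lasts 1/10 s, in which the tool goes at most 50 mm and 8.59 degrees, less where a joint would pass 70% of its speed; a pose out of reach is approached as far as the arm can. A call with a gripper value outside its range is refused whole. The fingers move at their own pace and stop on an object; "squeeze" is the grip in N (left out, the last holds). Time passes only in rows, so rows that repeat a pose let the fingers close, or fill a call up. It gives the time, the measured TCP pose, the force, the opening and the grip force at its end, in the units of the state.
- bot.read_state(): the state, without advancing time (a new reading comes with each control period).
- bot.read_camera(name): name is "side" or "top"; returns the picture (384x512x3 uint8, red, green, blue); there is no depth.
- bot.camera_model(name): a dict with "K" (3x3 intrinsics, pixels), "camera_from_world" (4x4, takes a point from world to camera coordinates). Camera axes: x right, y down, z forward; pixel columns grow to the right and rows downward; lengths in mm; the calibration is good to about 2 mm. A picture is of the moment at which its call begins. camera_model takes no time and is no camera call.
- bot.finish_job(): hands the job in; it is judged then, once.
Trained networks look in the newest picture that a camera, given by its name, has taken for a name from the list of things; names that differ only in an ending like _2 or _b are one class to them, and where a whole thing is asked for, a point or a joint stands for the part that bears it (a point fixed in the world has none). Each returns a list of dicts, best first, with "p" (0 to 1); they miss things now and then, are a little off and sometimes report something else, mostly with a low value. They report only what shows in the picture. A call takes as long as a camera call.
- bot.trace(thing, camera): "region" (384x512 bool, what is visible of it) and "uv" ([column, row] in pixels, amid what is visible of it).
The state is a dict: "clock": time; "joint_positions": joint angles; "qd": joint speeds; "effort": joint torques, N m; "tool_pos": TCP position; "tool_rot": TCP orientation; "force": force on the tool from outside, world axes, zero at the start; "ft_torque": the same for the moment, N m; "opening": finger opening in mm; "grip_force": force on a finger pad.
Only numpy, scipy, OpenCV 4.12 (cv2) and the standard library are available. Lean on these libraries where they do the work, as an engineer would, in place of code of your own. Each camera call takes 0.05 s, during which the arm holds its last target. There are 200 camera calls.

## Working session

There is one attempt and no reset: what is moved stays moved. The work goes in short steps, Python scripts to look and compute and a tool call to move; the robot and the scene stay as the last step left them, time stands still between calls to the robot, and variables do not carry over. Pictures are saved under pics/ and viewed, at most 13 in all, crops included, and the job is handed in when it is done.

Besides the shell and the picture viewer there is one more tool, called after "Emit:" as name(argument=value, ...), one argument or row to a line, values as JSON. drive_tool: Moves the arm, as the interface text tells. Its arguments: {"type":"object","properties":{"plan":{"type":"array","items":{"type":"object","properties":{"hand":{"type":"number"},"slide":{"type":"array","items":{"type":"number"}},"turn":{"type":"number"}}}},"squeeze":{"type":"number"}},"required":["plan"]}

```bash
mkdir -p pics; ls; cat > h.py <<'E'
import numpy as np, cv2
from rig import bot
from scipy.spatial.transform import Rotation as R
def proj(n,P):
    m=bot.camera_model(n);T=np.array(m["camera_from_world"]);K=np.array(m["K"])
    c=(T[:3,:3]@np.atleast_2d(P).T).T+T[:3,3];q=(K@c.T).T
    return q[:,:2]/q[:,2:]
def ray(n,uv):
    m=bot.camera_model(n);T=np.array(m["camera_from_world"]);K=np.array(m["K"])
    d=T[:3,:3].T@np.linalg.solve(K,[uv[0],uv[1],1.]);o=-T[:3,:3].T@T[:3,3]
    return o,d/np.linalg.norm(d)
def atz(n,uv,z):
    o,d=ray(n,uv);return o+d*(z-o[2])/d[2]
def tri(u1,n1,u2,n2):
    o1,d1=ray(n1,u1);o2,d2=ray(n2,u2)
    s=np.linalg.lstsq(np.c_[d1,-d2],o2-o1,rcond=None)[0]
    a,b=o1+s[0]*d1,o2+s[1]*d2
    return (a+b)/2,np.linalg.norm(a-b)
E
python3 - <<'E'
from h import *
np.set_printoptions(precision=1,suppress=True)
s=bot.read_state();print(s,bot.grip_depth)
for n in("top","side"):
    im=bot.read_camera(n);cv2.imwrite(f"pics/{n}0.png",im[:,:,::-1]);print(n,ray(n,(256,192)))
    for t in("carrier","bail","tin","inner_lid","outer_lid","board","nutmeg","salt_jar","tape_roll"):
        for r in bot.trace(t,n)[:1]:
            ys,xs=np.nonzero(r["region"]);print(t,r["p"],r["uv"],xs.min(),xs.max(),ys.min(),ys.max(),len(xs))
E
```

```text
pics
{'clock': 0.0, 'joint_positions': array([ 1.1,  0.4,  1.7,  0. ,  1.1, -0.1]), 'qd': array([-0.,  0.,  0.,  0., -0., -0.]), 'effort': array([  0. , -49.7, -28.5,   0.1,   0. ,  -0. ]), 'tool_pos': array([222.5, 502.6, 218.1]), 'tool_rot': array([-0.6, -3.1,  0. ]), 'force': array([-0.3, -0.6,  0. ]), 'ft_torque': array([-0. , -0. ,  0.1]), 'grip_force': 0.0, 'opening': 92.82647224104488} 18.8
top (array([ 359.9,  105.8, 1330.5]), array([ 0.1,  0. , -1. ]))
carrier 0.75 [208.1, 170.5] 160 264 152 201 2755
bail 0.7 [202.8, 166.8] 162 261 164 178 367
tin 0.71 [214.4, 178.5] 204 228 163 188 330
inner_lid 0.28 [212.3, 172.6] 161 264 152 201 2801
outer_lid 0.79 [360.5, 174.6] 352 367 165 181 215
board 0.93 [346.1, 166.9] 312 385 143 196 2965
nutmeg 0.66 [188.6, 174.2] 180 197 169 181 177
salt_jar 0.71 [246.4, 182.4] 234 254 169 191 360
tape_roll 0.73 [213.6, 177.1] 203 227 162 188 354
side (array([-59.9, 998.5, 646.9]), array([ 0.5, -0.8, -0.4]))
carrier 0.97 [198.6, 249.6] 161 261 174 277 2176
bail 0.82 [199.8, 198.4] 167 246 175 251 490
tin 0.92 [206.9, 238.6] 199 225 216 249 494
board 0.57 [251.4, 184.0] 248 308 176 195 99
nutmeg 0.73 [192.6, 250.5] 184 200 243 261 220
tape_roll 0.67 [307.1, 179.6] 248 308 176 194 91
```

```bash
python3 -c "
import cv2
a=cv2.imread('pics/top0.png');b=cv2.imread('pics/side0.png')
cv2.imwrite('pics/a.png',cv2.resize(a[120:240,140:400],None,fx=3,fy=3,interpolation=2))
cv2.imwrite('pics/b.png',cv2.resize(b[130:320,130:390],None,fx=3,fy=3,interpolation=2))"
```

```text
(no output)
```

View pics/a.png

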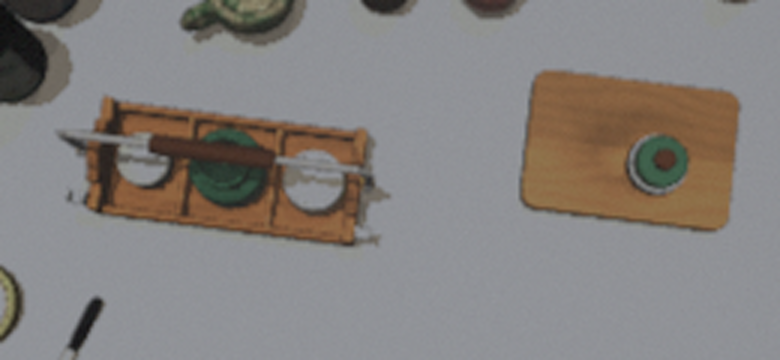

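View pics/b.png

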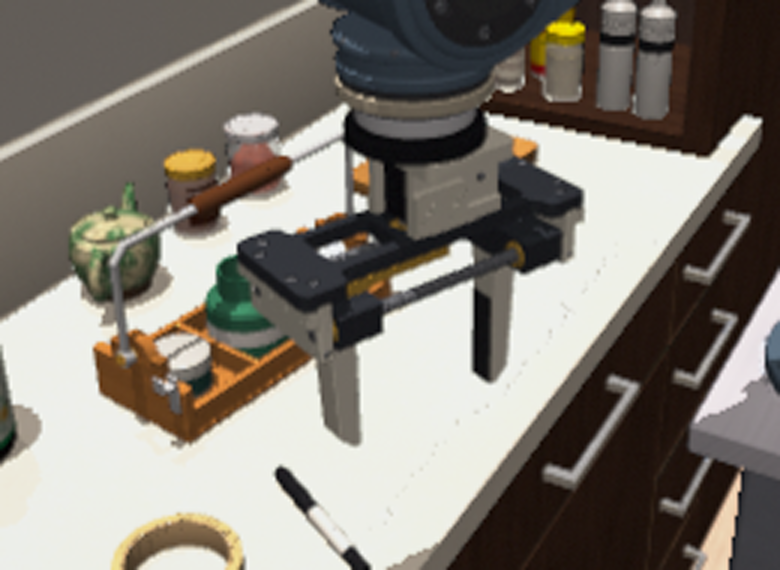

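View pics/side0.png

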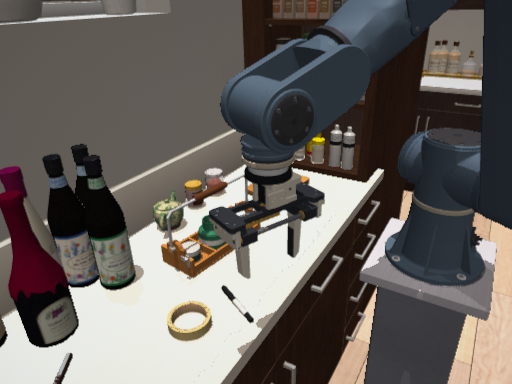

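```bash
python3 - <<'E'
from h import *
np.set_printoptions(precision=1,suppress=True)
top=cv2.imread('pics/top0.png');side=cv2.imread('pics/side0.png')
def dark(im,box):
    x0,x1,y0,y1=box;hsv=cv2.cvtColor(im,cv2.COLOR_BGR2HSV)
    m=(hsv[...,0]<14)&(hsv[...,1]>110)&(hsv[...,2]<125)&(hsv[...,2]>25)
    k=np.zeros_like(m);k[y0:y1,x0:x1]=m[y0:y1,x0:x1]
    n,l,st,c=cv2.connectedComponentsWithStats(k.astype(np.uint8),connectivity=8)
    i=1+st[1:,4].argmax();ys,xs=np.nonzero(l==i)
    p=np.c_[xs,ys].astype(float);mu=p.mean(0);d=np.linalg.svd(p-mu,full_matrices=False)[2][0]
    t=(p-mu)@d;return mu+d*(t.min()+t.max())/2,mu+d*t.min(),mu+d*t.max(),len(p)
T=dark(top,(185,235,160,180));S=dark(side,(188,230,178,208))
print(T,S)
P,e=tri(T[0],"top",S[0],"side");print("grip",P,e)
for a in T[1:3]: print("end",atz("top",a,P[2]))
L=bot.trace("outer_lid","top")
im=bot.read_camera("top");
r=bot.trace("outer_lid","top")[0];print(r["uv"],atz("top",r["uv"],68))
hsv=cv2.cvtColor(top,cv2.COLOR_BGR2HSV)
g=((hsv[...,0]>50)&(hsv[...,0]<95)&(hsv[...,1]>90));g[:, :345]=0;g[:, 375:]=0;g[:160]=0;g[190:]=0
c=cv2.findContours(g.astype(np.uint8),0,1)[0];c=max(c,key=cv2.contourArea);(u,v),rr=cv2.minEnclosingCircle(c);print("lid",u,v,rr,atz("top",(u,v),66)); 
# edge check of radius
print(np.linalg.norm(atz("top",(u+rr,v),68)-atz("top",(u,v),68)))
b=bot.trace("board","top")[0]["region"].astype(np.uint8)
c=max(cv2.findContours(b,0,1)[0],key=cv2.contourArea);q=cv2.boxPoints(cv2.minAreaRect(c));Q=np.array([atz("top",a,22) for a in q]);print(Q,Q.mean(0),np.linalg.norm(np.diff(Q,axis=0),axis=1))
r=bot.trace("carrier","top")[0]["region"].astype(np.uint8)
np.save("car.npy",r)
rt=bot.read_state();print(R.from_rotvec(rt["tool_rot"]).as_matrix())
E
```

```text
(array([207.7, 169.1]), array([190.7, 165.4]), array([224.8, 172.9]), 89) (array([208.7, 191.7]), array([225.5, 182.2]), array([191.9, 201.1]), 298)
grip [549.4 254.  177.9] 3.1788636653007214
end [562.3 303.2 177.9]
end [539.3 206.8 177.9]
[208.5, 167.7] [573.5 266.8  68. ]
lid 365.0 178.0 9.999999747378752e-05 [ 534.3 -213.7   66. ]
0.0003046015670903261
[[ 507.9  -52.7   22. ]
 [ 660.7  -73.6   22. ]
 [ 631.4 -297.2   22. ]
 [ 479.7 -273.8   22. ]] [ 569.9 -174.3   22. ] [154.2 225.5 153.5]
[[-0.9  0.4 -0. ]
 [ 0.4  0.9 -0. ]
 [ 0.  -0.  -1. ]]
```

```bash
python3 - <<'E'
from h import *
np.set_printoptions(precision=1,suppress=True)
top=cv2.imread('pics/top0.png');hsv=cv2.cvtColor(top,cv2.COLOR_BGR2HSV)
print(hsv[163:183:3,361]); print(hsv[174:183,350:372:4,0]); print(hsv[166:175,205])
from scipy import ndimage
def blob(m,box):
    x0,x1,y0,y1=box;k=np.zeros_like(m);k[y0:y1,x0:x1]=m[y0:y1,x0:x1]
    l,n=ndimage.label(k);sz=ndimage.sum(k,l,range(1,n+1));ys,xs=np.nonzero(l==1+np.argmax(sz));return np.c_[xs,ys].astype(float)
g=(hsv[...,0]>55)&(hsv[...,0]<95)&(hsv[...,1]>60)
p=blob(g,(345,376,160,190));print("green",len(p),p.mean(0),p.min(0),p.max(0))
c=(p.min(0)+p.max(0))/2;print(atz("top",c,67),"w",(p.max(0)-p.min(0)+1))
for y in range(164,178): print(y,''.join('%4d'%v for v in hsv[y,186:236,2][::2]))
# carrier orange
o=(hsv[...,0]<20)&(hsv[...,1]>90)
p=blob(ndimage.binary_closing(o|False,iterations=2),(150,275,145,210))
q=cv2.boxPoints(cv2.minAreaRect(p.astype(np.float32)));print(q)
for z in(32,88):
  Q=np.array([atz("top",a,z) for a in q]);print(Q,Q.mean(0),np.linalg.norm(np.diff(Q,axis=0),axis=1))
E
```

```text
[[ 14 134 126]
 [ 70  83  89]
 [ 55  56  77]
 [  9 117  83]
 [  9 122  73]
 [ 70  89  95]
 [ 71  77  89]]
[[ 0 70 33  9 72 15]
 [38 70 64 10 70 15]
 [30 70 69 21 69 16]
 [15 70 71 69 71 15]
 [20 69 69 71 70 15]
 [ 6 64 71 71 71 15]
 [14 42 71 70 90 16]
 [12 60 67 69 14 15]
 [14 30 60 60 15 15]]
[[ 10 110  67]
 [ 10 100  64]
 [  9 109  70]
 [ 11 117  74]
 [  8 110  72]
 [  9 102  65]
 [  8  89  57]
 [ 30  34  45]
 [ 73  60  51]]
green 153 [359.7 173.6] [353. 166.] [368. 181.]
[ 548.3 -200.3   67. ] w [16. 16.]
164  138 135 122 115 125 136 139 142 142  93 123 121  77  74  83  82  82  75  96 131 129 115 105 124  92
165  127 146 102  77  87  99 107 111 126  83 114  79  84  77  73  84  83  81  77 126 135 133 134 134  83
166  128 136  81  70  67  68  70  74  88  69  81  66  76  63  51  67  78  79  81  90 140 135 141 135  77
167  137 140  73  74  73  72  71  68  65  64  59  60  54  53  44  42  54  78  80  77 125 136 138 134  74
168  116 126  68  71  74  73  74  74  75  69  69  65  64  66  60  53  52  60  65  64  85 127 135 135  75
169  129 132  57  66  69  70  72  72  75  77  77  74  73  68
[... 495 characters left out ...]
72 102  91  57  44  48  48  50  56  50  52  57  61  63  66  69  66  96 118
175  150 137 129 130 130  63  75  89  64  54  50  51  55  53  58  50  48  51  48  50  55  57  63  73 111
176  150 151 150 151 144  54  83  99  81  55  55  51  51  58  57  57  53  56  49  49  51  49  78  72 116
177  149 151 151 150 124  38  85 131  90  60  64  53  55  60  59  57  56  53  45  57  54  46  89  72 103
[[166.3 190.3]
 [170.9 152.3]
 [262.3 163.3]
 [257.7 201.3]]
[[509.3 405.3  32. ]
 [631.4 391.8  32. ]
 [591.1 100.4  32. ]
 [470.2 116.5  32. ]] [550.5 253.5  32. ] [122.8 294.2 121.9]
[[502.9 392.4  88. ]
 [619.7 379.4  88. ]
 [581.1 100.6  88. ]
 [465.5 116.1  88. ]] [542.3 247.1  88. ] [117.5 281.5 116.7]
```

```bash
cat >> h.py <<'E'
def mv(target,yaw=None):
    """slide/turn numbers to TCP target; yaw = desired tool-y direction deg (mod 180)"""
    s=bot.read_state();M=R.from_rotvec(s["tool_rot"]).as_matrix()
    d=M.T@(np.array(target)-s["tool_pos"])/50
    y=np.degrees(np.arctan2(M[1,1],M[0,1]));o="slide %s ydir %.2f"%(np.round(d,3),y)
    if yaw is not None:
        t=-(yaw-y);t=(t+90)%180-90;o+=" turn %.3f"%(t/6)
    print(o)
E
python3 - <<'E'
from h import *
np.set_printoptions(precision=1,suppress=True)
P,e=tri((210.8,170.2),"top",(208.7,191.7),"side");print(P,e)
print(atz("top",(190,168),177),atz("top",(231.5,172.4),177))
print(proj("side",[[549,250,70],[545,248,175]]),bot.read_state()["joint_positions"])
x=np.array([.9907,-.136,0]);C=np.array([545,250,0])
for th in(0,.1,-.1): print(th, C-x*105*np.sin(th)+[0,0,70+105*np.cos(th)])
g=C-[0,0,0]
# along the carrier -x: tip start behind grip
print("behind",C+x*60, "y offs", (P-C)@x)
mv(C+x*60+[0,0,215],-7.8)
E
```

```text
[550.  247.9 174.3] 4.138350933732929
[555.  305.3 177. ] [540.6 188.  177. ]
[[212.1 225.4]
 [210.9 192. ]] [ 1.1  0.4  1.7  0.   1.1 -0.1]
0 [545. 250. 175.]
0.1 [534.6 251.4 174.5]
-0.1 [555.4 248.6 174.5]
behind [604.4 241.8   0. ] y offs 5.232582641375057
slide [-9.1 -1.7  0.1] ydir 66.12 turn 12.320
```

Emit:
drive_tool(
  plan=[
    {"hand":0,"slide":[-1,-0.2,0],"turn":1.4},
    {"hand":0,"slide":[-2,-0.4,0],"turn":2.8},
    {"hand":0,"slide":[-3,-0.6,0],"turn":4.2},
    {"hand":0,"slide":[-4,-0.8,0],"turn":5.6},
    {"hand":0,"slide":[-4.8,-0.9,0],"turn":7},
  ],
  squeeze=10,
)

```text
clock: 1.75
tool_pos: [425.5, 362.9, 218.8]
tool_rot: [1.717, 2.631, 0.0]
force: [-0.2, 0.7, -0.6]
opening: 57.9
grip_force: 0.0
```

```bash
python3 - <<'E'
from h import *
x=np.array([.9907,-.136,0]);C=np.array([545,250,0])
print(bot.read_state()["tool_pos"]);mv(C+x*60+[0,0,215],-7.8)
E
```

```text
[425.49030261 362.91298208 218.81509109]
slide [-3.658  2.301  0.077] ydir 23.75 turn 5.258
```

Emit:
drive_tool(
  plan=[
    {"hand":0,"slide":[-0.8,0.5,0.05],"turn":1.3},
    {"hand":0,"slide":[-1.6,1,0.05],"turn":2.6},
    {"hand":0,"slide":[-2.4,1.5,0.05],"turn":3.9},
    {"hand":0,"slide":[-3.1,1.95,0.05],"turn":5.26},
    {"hand":0,"slide":[-3.66,2.3,0.05],"turn":5.26},
  ],
)

```text
clock: 2.25
tool_pos: [605.4, 242.8, 216.0]
tool_rot: [2.367, 2.065, 0.0]
force: [-0.1, 0.1, 0.6]
opening: 17.8
grip_force: 0.0
```

Emit:
drive_tool(
  plan=[
    {"hand":0,"slide":[0,0,0.4]},
    {"hand":0,"slide":[0,0,0.8]},
    {"hand":0,"slide":[0,0,1.3]},
    {"hand":0,"slide":[0,0,1.3]},
    {"hand":0,"slide":[0,0,1.3]},
  ],
)

```text
schema error: expected keys hand, slide, turn
```

```bash
python3 - <<'E'
from h import *
x=np.array([.9907,-.136,0]);C=np.array([545,250,0])
print(bot.read_state())
mv(C+x*60+[0,0,150],-7.8)
mv(C-x*47+[0,0,125],-7.8)
top=bot.read_camera("top")[:,:,::-1];side=bot.read_camera("side")[:,:,::-1]
a=cv2.resize(top[130:220,140:290],None,fx=4,fy=4);b=cv2.resize(side[140:290,130:280],(360,360))
o=np.zeros((360,960,3),np.uint8)
o=np.hstack([cv2.resize(a,(440,264)),cv2.resize(b,(340,340))[:264]]) if 0 else np.hstack([cv2.copyMakeBorder(cv2.resize(a,(440,264)),0,76,0,0,0),cv2.resize(b,(340,340))])
cv2.imwrite("pics/c.png",o)
E
```

```text
{'clock': 2.25, 'joint_positions': array([ 3.10137146e-01,  5.40634176e-01,  1.36667616e+00, -1.23022896e-04,
        1.23421263e+00,  4.46179940e-01]), 'qd': array([-0.39157185,  0.32758552, -0.53230642,  0.00674916,  0.20299836,
       -0.52303825]), 'effort': array([ 1.27218414e+00, -6.43059897e+01, -2.77451241e+01, -3.93299118e-02,
       -3.27695729e-01,  2.32816234e+00]), 'tool_pos': array([605.40636683, 242.81559377, 215.967315  ]), 'tool_rot': array([2.36715020e+00, 2.06527503e+00, 2.82671223e-05]), 'force': array([-0.10926294,  0.05296087,  0.5845365 ]), 'ft_torque': array([-0.01372768,  0.11695232,  0.00876619]), 'grip_force': 0.0, 'opening': 17.828174274695336}
slide [-0.022 -0.017  1.319] ydir -7.79 turn 0.001
slide [-0.021 -2.157  1.819] ydir -7.79 turn 0.001
```

View pics/c.png

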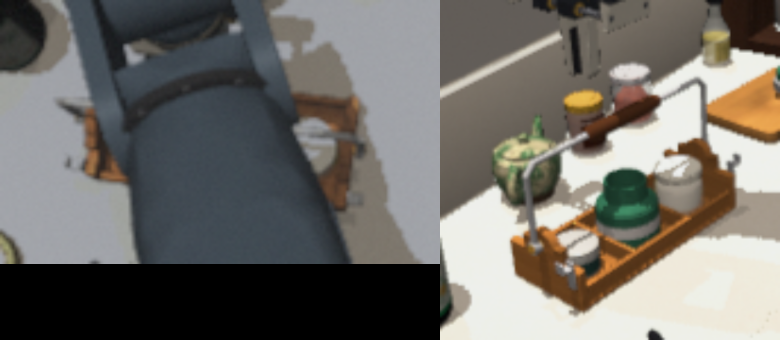

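Emit:
drive_tool(
  plan=[
    {"hand":0,"slide":[0,0,0.4],"turn":0},
    {"hand":0,"slide":[0,0,0.8],"turn":0},
    {"hand":0,"slide":[0,0,1.3],"turn":0},
    {"hand":0,"slide":[0,0,1.3],"turn":0},
    {"hand":0,"slide":[0,0,1.3],"turn":0},
  ],
)

```text
clock: 2.85
tool_pos: [603.4, 245.0, 151.7]
tool_rot: [-2.36, -2.073, 0.0]
force: [0.2, -0.3, 0.6]
opening: 0.3
grip_force: 0.0
```

Emit:
drive_tool(
  plan=[
    {"hand":0,"slide":[0,-0.3,0],"turn":0},
    {"hand":0,"slide":[0,-0.6,0],"turn":0},
    {"hand":0,"slide":[0,-0.85,0],"turn":0},
    {"hand":0,"slide":[0,-1.1,0.05],"turn":0},
    {"hand":0,"slide":[0,-1.35,0.1],"turn":0},
  ],
)

```text
clock: 3.35
tool_pos: [537.6, 254.0, 148.5]
tool_rot: [2.359, 2.072, 0.007]
force: [4.6, 0.6, -1.8]
opening: 0.6
grip_force: 1.8
```

Emit:
drive_tool(
  plan=[
    {"hand":0,"slide":[0,-0.2,0.05],"turn":0},
    {"hand":0,"slide":[0,-0.4,0.15],"turn":0},
    {"hand":0,"slide":[0,-0.6,0.25],"turn":0},
    {"hand":0,"slide":[0,-0.8,0.4],"turn":0},
    {"hand":0,"slide":[0,-0.8,0.4],"turn":0},
  ],
)

```text
clock: 3.85
tool_pos: [495.7, 258.5, 125.1]
tool_rot: [-2.36, -2.073, 0.002]
force: [0.2, 0.3, -0.2]
opening: 0.4
grip_force: 0.0
```

```bash
python3 - <<'E'
from h import *
x=np.array([.9907,-.136,0]);C=np.array([545,250,0])
s=bot.read_state();print(s["tool_pos"],s["force"],(s["tool_pos"]-C)@x)
side=bot.read_camera("side")[:,:,::-1]
cv2.imwrite("pics/d.png",cv2.resize(side[140:290,130:300],(680,600)))
E
```

```text
[495.71185298 258.52235119 125.13509567] [ 0.22696591  0.29470615 -0.16203627] -49.98880701569006
```

View pics/d.png

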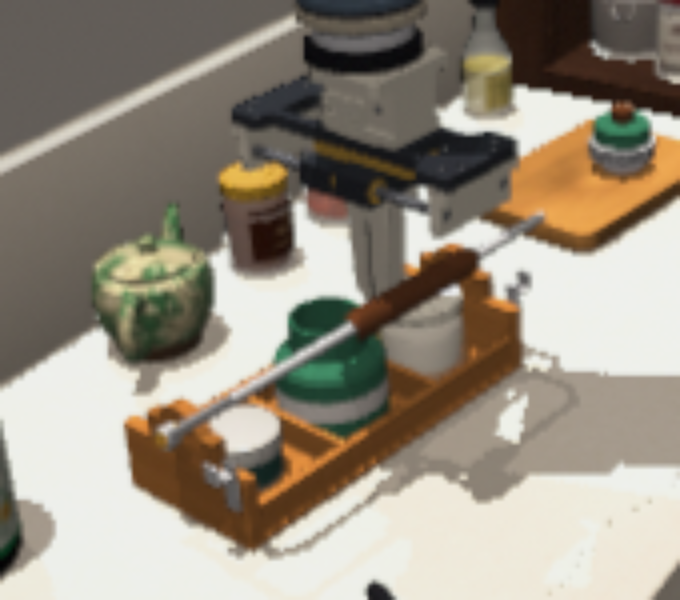

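Emit:
drive_tool(
  plan=[
    {"hand":0,"slide":[0,0,-0.6],"turn":0},
    {"hand":0,"slide":[0,0,-1],"turn":0},
    {"hand":0,"slide":[0,-0.4,-1],"turn":0},
    {"hand":0,"slide":[0,-0.7,-1],"turn":0},
    {"hand":0,"slide":[0,-0.7,-1],"turn":0},
  ],
)

```text
clock: 4.4
tool_pos: [460.8, 263.1, 176.3]
tool_rot: [-2.36, -2.073, 0.002]
force: [1.0, -0.8, -0.3]
opening: 0.2
grip_force: 0.0
```

Emit:
drive_tool(
  plan=[
    {"hand":0,"slide":[0,0,0.3],"turn":0},
    {"hand":0,"slide":[0,-0.03,0.6],"turn":0},
    {"hand":0,"slide":[0,-0.1,0.9],"turn":0},
    {"hand":0,"slide":[0,-0.15,1.2],"turn":0},
    {"hand":0,"slide":[0,-0.2,1.5],"turn":0},
  ],
)

```text
clock: 4.9
tool_pos: [438.4, 265.8, 98.4]
tool_rot: [-2.349, -2.055, 0.039]
force: [-75.8, 33.7, 23.6]
opening: 0.6
grip_force: 35.7
```

Emit:
drive_tool(
  plan=[
    {"hand":0,"slide":[0,0,0.1],"turn":0},
    {"hand":0,"slide":[0,0,0.2],"turn":0},
    {"hand":0,"slide":[0,0,0.3],"turn":0},
    {"hand":0,"slide":[0,0,0.4],"turn":0},
    {"hand":0,"slide":[0,0,0.45],"turn":0},
  ],
)

```text
clock: 5.4
tool_pos: [452.9, 264.3, 78.3]
tool_rot: [2.361, 2.072, 0.0]
force: [-1.7, 0.4, 1.4]
opening: 0.3
grip_force: 0.8
```

```bash
python3 - <<'E'
from h import *
x=np.array([.9907,-.136,0]);C=np.array([545,250,0])
s=bot.read_state();print(s["tool_pos"],s["force"],(s["tool_pos"]-C)@x)
side=bot.read_camera("side")[:,:,::-1]
cv2.imwrite("pics/e.png",cv2.resize(side[140:290,130:300],(680,600)))
E
```

```text
[452.93937035 264.28825601  78.32884666] [-1.6587956   0.39799825  1.40594809] -93.14766860723782
```

View pics/e.png

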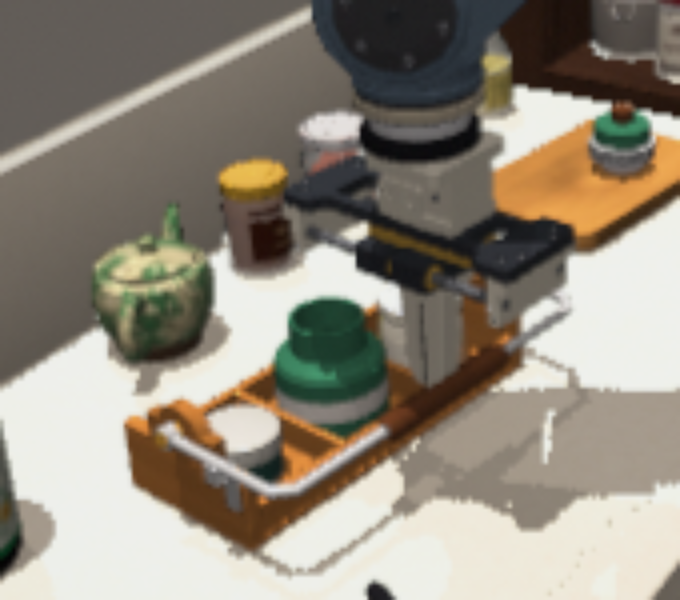

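Emit:
drive_tool(
  plan=[
    {"hand":0,"slide":[0,0,-0.5],"turn":0},
    {"hand":0,"slide":[0,0,-0.8],"turn":0},
    {"hand":0,"slide":[0,-0.3,-0.8],"turn":0},
    {"hand":0,"slide":[0,-0.3,-0.6],"turn":0},
    {"hand":0,"slide":[0,-0.3,-0.4],"turn":0},
  ],
)

```text
clock: 5.95
tool_pos: [438.1, 266.1, 97.9]
tool_rot: [2.361, 2.072, 0.001]
force: [0.4, -0.7, -0.9]
opening: 0.9
grip_force: 0.0
```

Emit:
drive_tool(
  plan=[
    {"hand":0,"slide":[0,0,0.1],"turn":0},
    {"hand":0,"slide":[0,0,0.2],"turn":0},
    {"hand":0,"slide":[0,0,0.3],"turn":0},
    {"hand":0,"slide":[0,0,0.35],"turn":0},
    {"hand":0,"slide":[0,0,0.4],"turn":0},
  ],
)

```text
clock: 6.45
tool_pos: [437.6, 266.3, 78.4]
tool_rot: [2.361, 2.073, 0.0]
force: [0.1, -0.2, 0.4]
opening: 0.3
grip_force: 0.0
```

```bash
python3 - <<'E'
from h import *
x=np.array([.9907,-.136,0]);C=np.array([545,250,0])
s=bot.read_state();print(s["tool_pos"],s["force"],(s["tool_pos"]-C)@x)
E
```

```text
[437.63127458 266.28049276  78.41430337] [ 0.08294109 -0.17839012  0.44399886] -108.58434328608882
```

Emit:
drive_tool(
  plan=[
    {"hand":0,"slide":[0,0,0.04],"turn":0},
    {"hand":0,"slide":[0,0,0.08],"turn":0},
    {"hand":0,"slide":[0,0,0.1],"turn":0},
    {"hand":0,"slide":[0,0,0.12],"turn":0},
    {"hand":0,"slide":[0,0,0.12],"turn":0},
  ],
)

```text
clock: 6.95
tool_pos: [437.8, 266.5, 74.7]
tool_rot: [2.361, 2.072, 0.001]
force: [-8.4, -4.7, 29.5]
opening: 0.1
grip_force: 14.2
```

```bash
python3 - <<'E'
from h import *
s=bot.read_state();print(s["tool_pos"],s["force"])
side=bot.read_camera("side")[:,:,::-1]
cv2.imwrite("pics/f.png",cv2.resize(side[190:290,160:290],(780,600)))
x=np.array([.9907,-.136,0]);y=np.array([.136,.9907,0])
for C in ([545,250,0],[549,248,0]):
  for th in (1.3,1.45,1.6):
    c=C-x*105*np.sin(th)+np.array([0,0,70+105*np.cos(th)])
    print(th,[((q-[160,190])*6).round() for q in proj("side",[c-60*y,c+60*y])])
E
```

```text
[437.81791214 266.45161146  74.70790519] [-8.44739819 -4.68919265 29.52173281]
1.3 [array([567., 176.]), array([388., 292.])]
1.45 [array([573., 207.]), array([395., 325.])]
1.6 [array([575., 236.]), array([399., 357.])]
1.3 [array([562., 171.]), array([383., 287.])]
1.45 [array([568., 203.]), array([390., 320.])]
1.6 [array([570., 232.]), array([394., 352.])]
```

View pics/f.png

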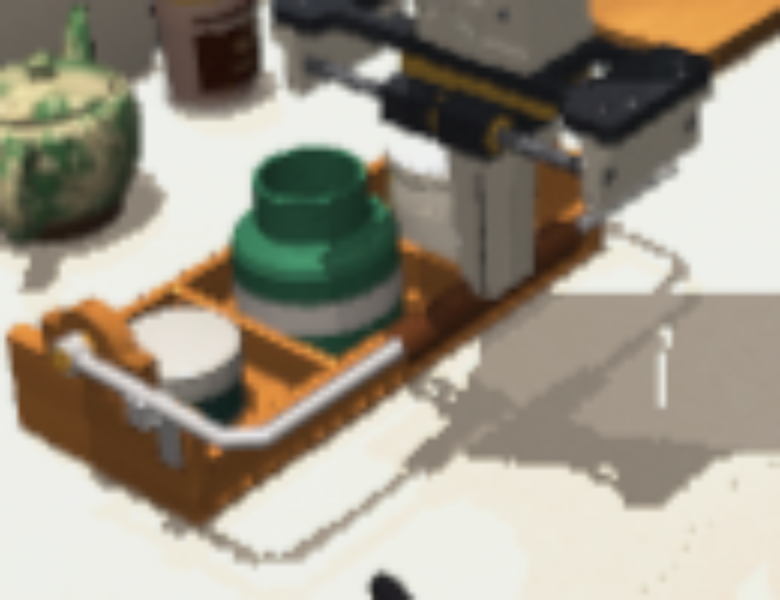

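Emit:
drive_tool(
  plan=[
    {"hand":0,"slide":[0,0,-0.5],"turn":0},
    {"hand":1,"slide":[0,0,-1.2],"turn":0},
    {"hand":1,"slide":[0,0,-2],"turn":0},
    {"hand":1,"slide":[0,0,-2],"turn":0},
    {"hand":1,"slide":[0,0,-2],"turn":0},
  ],
)

```text
clock: 7.5
tool_pos: [437.7, 266.4, 173.1]
tool_rot: [2.361, 2.072, 0.002]
force: [-0.7, -1.1, -0.7]
opening: 28.0
grip_force: 0.0
```

```bash
python3 - <<'E'
from h import *
np.set_printoptions(precision=1,suppress=True)
s=bot.read_state();print(s["tool_pos"],s["force"])
side=bot.read_camera("side")
r=bot.trace("tin","side")[0];ys,xs=np.nonzero(r["region"]);print(r["p"],xs.min(),xs.max(),ys.min(),ys.max())
u=212;print("rim",atz("side",(212,218.3),90))
# body fit: project model silhouette for candidate positions, IoU
from scipy.optimize import minimize
t=np.linspace(0,2*np.pi,60)
def sil(p):
    m=np.zeros((384*4,512*4),np.uint8)
    for rs in ([(40,8),(40,61)],[(40,61),(27,66)],[(27,66),(27,90)]):
        P=np.vstack([np.c_[p[0]+r*np.cos(t),p[1]+r*np.sin(t),0*t+z] for r,z in rs])
        cv2.fillConvexPoly(m,cv2.convexHull(((proj("side",P)+.5)*4).astype(np.int32)),1)
    return cv2.resize(m*255,(512,384),interpolation=cv2.INTER_AREA)/255.
reg=r["region"].astype(float);reg[235:]=0
def cost(p):
    s=sil(p);s[235:]=0;return np.abs(s-reg).sum()
o=minimize(cost,atz("side",(212,218.3),90)[:2],method="Nelder-Mead",options=dict(initial_simplex=[[540,240],[560,250],[545,260]],xatol=.3))
print(o.x,o.fun,reg.sum()); 
mv([*o.x,150],-7.8)
top=bot.read_camera("top");rt=bot.trace("tin","top");print([(q["p"],q["uv"],atz("top",q["uv"],75)) for q in rt[:2]])
E
```

```text
[437.7 266.4 173.1] [-0.7 -1.1 -0.7]
0.83 198 226 214 249
rim [551.3 245.1  90. ]
[552.1 248.2] 20.780392156862746 477.0
slide [-0.1  2.3  0.4] ydir -7.44 turn 0.060
[(0.87, [218.9, 169.2], array([567.1, 233.9,  75. ]))]
```

Emit:
drive_tool(
  plan=[
    {"hand":1,"slide":[-0.03,0.8,0],"turn":0},
    {"hand":1,"slide":[-0.06,1.6,0.2],"turn":0},
    {"hand":1,"slide":[-0.1,2.3,0.5],"turn":0},
    {"hand":1,"slide":[-0.1,2.3,0.5],"turn":0},
    {"hand":1,"slide":[-0.1,2.3,0.5],"turn":0},
  ],
)

```text
clock: 8.2
tool_pos: [550.4, 246.0, 146.1]
tool_rot: [-2.361, -2.071, 0.004]
force: [-0.4, 0.6, 0.6]
opening: 83.9
grip_force: 0.0
```

Emit:
drive_tool(
  plan=[
    {"hand":1,"slide":[0,0,0.5],"turn":0},
    {"hand":1,"slide":[0,0,1],"turn":0},
    {"hand":1,"slide":[0,0,1.5],"turn":0},
    {"hand":0.7,"slide":[0,0,1.5],"turn":0},
    {"hand":0.5,"slide":[0,0,1.5],"turn":0},
  ],
  squeeze=5,
)

```text
clock: 8.7
tool_pos: [550.5, 246.8, 73.4]
tool_rot: [-2.36, -2.073, 0.0]
force: [0.4, 0.4, 0.9]
opening: 81.3
grip_force: 0.0
```

Emit:
drive_tool(
  plan=[
    {"hand":0.5,"slide":[0,0,0],"turn":0},
    {"hand":0.5,"slide":[0,0,0],"turn":0},
    {"hand":0.5,"slide":[0,0,0],"turn":0},
    {"hand":0.5,"slide":[0,0,0],"turn":0},
    {"hand":0.5,"slide":[0,0,0],"turn":0},
  ],
)

```text
clock: 9.2
tool_pos: [552.9, 246.7, 74.2]
tool_rot: [2.359, 2.071, 0.007]
force: [6.6, -0.4, 4.0]
opening: 54.4
grip_force: 5.0
```

Emit:
drive_tool(
  plan=[
    {"hand":0.5,"slide":[0,0.05,0],"turn":0},
    {"hand":0.5,"slide":[0,0.05,0],"turn":0},
    {"hand":0.5,"slide":[0,0.05,0],"turn":0},
    {"hand":0.5,"slide":[0,0.05,0],"turn":0},
    {"hand":0.5,"slide":[0,0.05,0],"turn":0},
  ],
)

```text
clock: 9.7
tool_pos: [553.7, 246.4, 73.5]
tool_rot: [2.361, 2.073, 0.002]
force: [-1.0, -0.2, 6.7]
opening: 54.4
grip_force: 5.0
```

Emit:
drive_tool(
  plan=[
    {"hand":1,"slide":[0,0,0],"turn":0},
    {"hand":1,"slide":[0,0,0],"turn":0},
    {"hand":1,"slide":[0,0,0],"turn":-1},
    {"hand":1,"slide":[0,0,0],"turn":-2.4},
    {"hand":1,"slide":[0,0,0],"turn":-3.8},
  ],
)

```text
clock: 10.2
tool_pos: [553.1, 246.0, 72.4]
tool_rot: [-1.897, -2.504, 0.001]
force: [-0.6, -0.4, 0.3]
opening: 89.7
grip_force: 0.0
```

Emit:
drive_tool(
  plan=[
    {"hand":1,"slide":[0,0,0],"turn":-1.4},
    {"hand":1,"slide":[0,0,0],"turn":-2.8},
    {"hand":1,"slide":[0,0,0],"turn":-4.2},
    {"hand":1,"slide":[0,0,0],"turn":-5.6},
    {"hand":1,"slide":[0,0,0],"turn":-7},
  ],
)

```text
clock: 10.7
tool_pos: [553.1, 245.9, 72.3]
tool_rot: [-0.874, -3.017, 0.001]
force: [-0.1, -0.2, -0.0]
opening: 93.3
grip_force: 0.0
```

Emit:
drive_tool(
  plan=[
    {"hand":1,"slide":[0,0,0],"turn":-1.4},
    {"hand":1,"slide":[0,0,0],"turn":-2.8},
    {"hand":1,"slide":[0,0,0],"turn":-4.2},
    {"hand":0.5,"slide":[0,0,0],"turn":-4.2},
    {"hand":0.5,"slide":[0,0,0],"turn":-4.2},
  ],
)

```text
clock: 11.2
tool_pos: [553.2, 246.0, 72.5]
tool_rot: [-0.211, -3.134, 0.0]
force: [-0.3, 0.1, -0.0]
opening: 81.9
grip_force: 0.0
```

Emit:
drive_tool(
  plan=[
    {"hand":0.5,"slide":[0,0,0],"turn":0},
    {"hand":0.5,"slide":[0,0,0],"turn":0},
    {"hand":0.5,"slide":[0,0,0],"turn":0},
    {"hand":0.5,"slide":[0,0,0],"turn":0},
    {"hand":0.5,"slide":[0,0,0],"turn":0},
  ],
)

```text
clock: 11.7
tool_pos: [553.5, 246.4, 72.7]
tool_rot: [0.204, 3.135, 0.001]
force: [-0.3, 3.8, -0.3]
opening: 54.2
grip_force: 5.0
```

Emit:
drive_tool(
  plan=[
    {"hand":1,"slide":[0,0,0],"turn":0},
    {"hand":1,"slide":[0,0,0],"turn":0},
    {"hand":1,"slide":[0,0,-0.3],"turn":0},
    {"hand":1,"slide":[0,0,-1.1],"turn":0},
    {"hand":1,"slide":[0,0,-2],"turn":0},
  ],
)

```text
clock: 12.2
tool_pos: [552.7, 245.7, 173.9]
tool_rot: [-0.204, -3.133, 0.001]
force: [1.4, 0.1, 0.1]
opening: 89.5
grip_force: 0.0
```

```bash
python3 - <<'E'
from h import *
np.set_printoptions(precision=1,suppress=True)
s=bot.read_state();print(s["tool_pos"],s["force"])
bot.read_camera("side")
print([(n,q["p"],q["uv"]) for n in("outer_lid","inner_lid") for q in bot.trace(n,"side")[:2]])
im=bot.read_camera("top")
for q in bot.trace("outer_lid","top")[:2]: print(q["p"],q["uv"],atz("top",q["uv"],67))
for q in bot.trace("inner_lid","top")[:2]: print(q["p"],q["uv"],atz("top",q["uv"],55))
print(proj("side",[[548,-200,50+9],[548,-200,75]]),proj("top",[[548,-200,67]]))
mv([548,-200,150],82.2)
E
```

```text
[552.7 245.7 173.9] [1.4 0.1 0.1]
[('outer_lid', 0.65, [286.1, 173.4])]
0.76 [359.7, 170.6] [ 557.4 -198.2   67. ]
0.21 [253.1, 188.1] [508.1 129.7  67. ]
0.5 [350.0, 171.8] [ 555.9 -171.    55. ]
[[285.7 172.2]
 [285.7 168.2]] [[360.4 173.6]]
slide [-1.1 -8.9  0.4] ydir 82.56 turn 0.060
```

Emit:
drive_tool(
  plan=[
    {"hand":1,"slide":[-0.1,-0.9,0],"turn":0},
    {"hand":1,"slide":[-0.2,-1.8,0],"turn":0},
    {"hand":1,"slide":[-0.35,-2.7,0],"turn":0},
    {"hand":1,"slide":[-0.5,-3.6,0],"turn":0},
    {"hand":1,"slide":[-0.6,-4.5,0],"turn":0},
  ],
)

```text
clock: 13.0
tool_pos: [553.2, 17.3, 171.5]
tool_rot: [-0.203, -3.133, 0.0]
force: [1.0, -0.2, -0.6]
opening: 93.0
grip_force: 0.0
```

Emit:
drive_tool(
  plan=[
    {"hand":1,"slide":[-0.1,-0.9,0],"turn":0},
    {"hand":1,"slide":[-0.2,-1.8,0],"turn":0},
    {"hand":1,"slide":[-0.3,-2.7,0],"turn":0},
    {"hand":1,"slide":[-0.4,-3.6,0],"turn":0},
    {"hand":1,"slide":[-0.5,-4.4,0],"turn":0},
  ],
)

```text
clock: 13.5
tool_pos: [549.3, -204.2, 171.4]
tool_rot: [-0.205, -3.133, -0.001]
force: [0.9, 0.5, -0.6]
opening: 92.9
grip_force: 0.0
```

Emit:
drive_tool(
  plan=[
    {"hand":1,"slide":[0,0,0],"turn":0},
    {"hand":1,"slide":[0,0,0],"turn":0},
    {"hand":1,"slide":[0,0,0],"turn":0},
    {"hand":1,"slide":[0,0,0],"turn":0},
    {"hand":1,"slide":[0,0,0],"turn":0},
  ],
)

```text
clock: 14.0
tool_pos: [550.4, -201.3, 172.6]
tool_rot: [-0.202, -3.135, -0.0]
force: [-0.4, 0.4, -1.0]
opening: 92.5
grip_force: 0.0
```

```bash
python3 - <<'E'
from h import *
np.set_printoptions(precision=3,suppress=True)
s=bot.read_state();print(s["tool_pos"],s["force"],s["joint_positions"])
mv([548,-200,27],82.2)
im=bot.read_camera("side")[:,:,::-1]
cv2.imwrite("pics/g.png",cv2.resize(im[110:210,220:340],(720,600)))
E
```

```text
[ 550.388 -201.292  172.608] [-0.423  0.373 -1.042] [-0.43   0.465  1.602  0.     1.075 -1.872]
slide [0.05  0.019 2.912] ydir 82.63 turn 0.072
```

View pics/g.png

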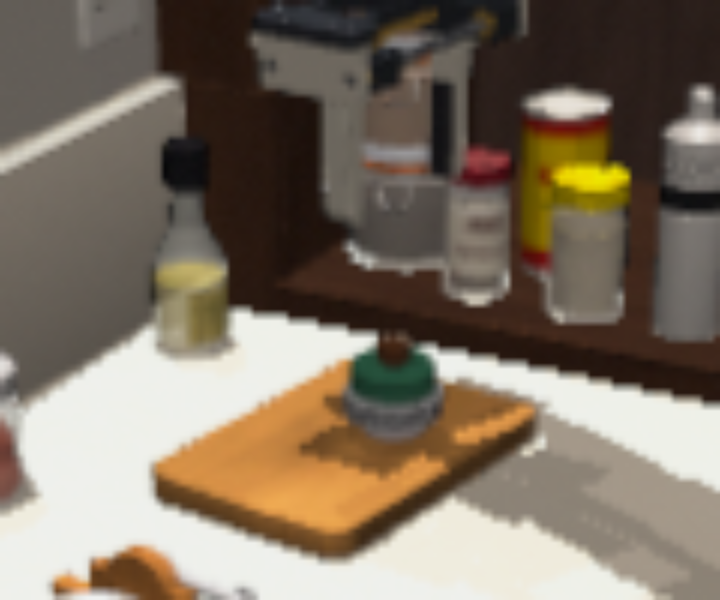

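Emit:
drive_tool(
  plan=[
    {"hand":1,"slide":[0,0,0.8],"turn":0},
    {"hand":1,"slide":[0.02,0,1.6],"turn":0},
    {"hand":1,"slide":[0.05,0.02,2.3],"turn":0},
    {"hand":1,"slide":[0.05,0.02,2.7],"turn":0},
    {"hand":1,"slide":[0.05,0.02,2.88],"turn":0},
  ],
)

```text
clock: 14.55
tool_pos: [547.1, -200.2, 26.8]
tool_rot: [-0.203, -3.132, -0.002]
force: [0.1, 0.6, 0.6]
opening: 92.9
grip_force: 0.0
```

Emit:
drive_tool(
  plan=[
    {"hand":0.6,"slide":[0,0,0],"turn":0},
    {"hand":0.6,"slide":[0,0,0],"turn":0},
    {"hand":0.6,"slide":[0,0,0],"turn":0},
    {"hand":0.6,"slide":[0,0,0],"turn":0},
    {"hand":0.6,"slide":[0,0,0],"turn":0},
  ],
  squeeze=5,
)

```text
clock: 15.05
tool_pos: [548.4, -201.1, 29.4]
tool_rot: [0.204, 3.134, -0.001]
force: [-0.9, 0.1, 4.1]
opening: 60.7
grip_force: 5.0
```

Emit:
drive_tool(
  plan=[
    {"hand":0.6,"slide":[0,0,0],"turn":0},
    {"hand":0.6,"slide":[0,0,0],"turn":0},
    {"hand":1,"slide":[0,0,0],"turn":0},
    {"hand":1,"slide":[0,0,0],"turn":0},
    {"hand":1,"slide":[0,0,0],"turn":0},
  ],
)

```text
clock: 15.55
tool_pos: [547.8, -201.0, 28.5]
tool_rot: [-0.204, -3.135, -0.0]
force: [0.6, 0.4, -0.5]
opening: 79.9
grip_force: 0.0
```

Emit:
drive_tool(
  plan=[
    {"hand":1,"slide":[0,0,0],"turn":1.4},
    {"hand":1,"slide":[0,0,0],"turn":2.8},
    {"hand":1,"slide":[0,0,0],"turn":4.2},
    {"hand":1,"slide":[0,0,0],"turn":5.6},
    {"hand":1,"slide":[0,0,0],"turn":7},
  ],
)

```text
clock: 16.05
tool_pos: [547.8, -200.9, 28.5]
tool_rot: [-1.322, -2.849, 0.0]
force: [-1.2, -0.1, -0.9]
opening: 92.8
grip_force: 0.0
```

Emit:
drive_tool(
  plan=[
    {"hand":1,"slide":[0,0,0],"turn":1.4},
    {"hand":1,"slide":[0,0,0],"turn":2.8},
    {"hand":1,"slide":[0,0,0],"turn":4.2},
    {"hand":1,"slide":[0,0,0],"turn":5.6},
    {"hand":1,"slide":[0,0,0],"turn":7},
  ],
)

```text
clock: 16.55
tool_pos: [547.8, -201.0, 28.5]
tool_rot: [-2.256, -2.186, 0.0]
force: [0.6, 0.7, 0.0]
opening: 93.0
grip_force: 0.0
```

Emit:
drive_tool(
  plan=[
    {"hand":1,"slide":[0,0,0],"turn":1},
    {"hand":0.6,"slide":[0,0,0],"turn":1},
    {"hand":0.6,"slide":[0,0,0],"turn":1},
    {"hand":0.6,"slide":[0,0,0],"turn":1},
    {"hand":0.6,"slide":[0,0,0],"turn":1},
  ],
)

```text
clock: 17.05
tool_pos: [548.0, -201.0, 28.6]
tool_rot: [2.359, 2.074, 0.0]
force: [1.6, -0.9, -0.3]
opening: 65.9
grip_force: 0.6
```

Emit:
drive_tool(
  plan=[
    {"hand":0.6,"slide":[0,0,0],"turn":0},
    {"hand":0.6,"slide":[0,0,0],"turn":0},
    {"hand":0.6,"slide":[0,0,0],"turn":0},
    {"hand":0.6,"slide":[0,0,0],"turn":0},
    {"hand":0.6,"slide":[0,0,0],"turn":0},
  ],
)

```text
clock: 17.55
tool_pos: [548.1, -201.0, 28.7]
tool_rot: [2.361, 2.073, 0.0]
force: [1.3, 0.4, 0.4]
opening: 61.2
grip_force: 5.0
```

Emit:
drive_tool(
  plan=[
    {"hand":0.5,"slide":[0,0,0],"turn":0},
    {"hand":0.5,"slide":[0,0,0],"turn":0},
    {"hand":0.5,"slide":[0,0,-0.1],"turn":0},
    {"hand":0.5,"slide":[0,0,-0.3],"turn":0},
    {"hand":0.5,"slide":[0,0,-0.6],"turn":0},
  ],
  squeeze=25,
)

```text
clock: 18.05
tool_pos: [547.4, -200.7, 59.1]
tool_rot: [-2.36, -2.072, 0.001]
force: [1.2, 0.5, -1.3]
opening: 60.4
grip_force: 25.0
```

Emit:
drive_tool(
  plan=[
    {"hand":0.5,"slide":[0,0,-0.4],"turn":0},
    {"hand":0.5,"slide":[0,0,-0.9],"turn":0},
    {"hand":0.5,"slide":[0,0,-1.5],"turn":0},
    {"hand":0.5,"slide":[0,0,-1.9],"turn":0},
    {"hand":0.5,"slide":[0,0,-2],"turn":0},
  ],
)

```text
clock: 18.55
tool_pos: [548.9, -201.4, 162.1]
tool_rot: [2.358, 2.07, 0.003]
force: [0.0, -0.6, -3.3]
opening: 60.8
grip_force: 25.0
```

```bash
python3 - <<'E'
from h import *
np.set_printoptions(precision=3,suppress=True)
s=bot.read_state();print(s["tool_pos"],s["force"],s["joint_positions"],s["opening"],s["grip_force"])
mv([553.6,246.5,155],-7.8)
im=bot.read_camera("side")[:,:,::-1]
cv2.imwrite("pics/i.png",cv2.resize(im[110:210,220:340],(720,600)))
E
```

```text
[ 548.895 -201.355  162.059] [ 0.031 -0.589 -3.325] [-0.431  0.473  1.618 -0.     1.046 -0.301] 60.83215812542272 24.999699890613556
slide [ 8.894 -1.067  0.125] ydir -7.44 turn 0.060
```

View pics/i.png

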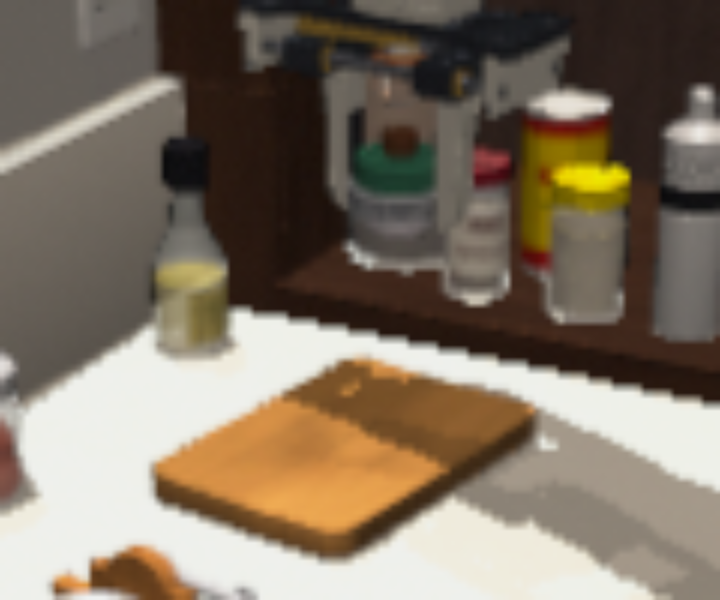

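Both lids are held nested, clear of the board (lids at about (397,190) in the crop). Carry to the tin.

Emit:
drive_tool(
  plan=[
    {"hand":0.5,"slide":[0.2,0,0],"turn":0},
    {"hand":0.5,"slide":[0.7,-0.05,0],"turn":0},
    {"hand":0.5,"slide":[1.4,-0.1,0],"turn":0},
    {"hand":0.5,"slide":[2.2,-0.2,0],"turn":0},
    {"hand":0.5,"slide":[3,-0.3,0],"turn":0},
  ],
)

```text
clock: 19.1
tool_pos: [551.5, -48.2, 157.2]
tool_rot: [-2.36, -2.071, 0.002]
force: [0.7, 0.7, -2.7]
opening: 60.4
grip_force: 25.0
```

Emit:
drive_tool(
  plan=[
    {"hand":0.5,"slide":[0.8,-0.1,0],"turn":0},
    {"hand":0.5,"slide":[1.6,-0.2,0],"turn":0},
    {"hand":0.5,"slide":[2.4,-0.3,0],"turn":0},
    {"hand":0.5,"slide":[3.2,-0.45,0],"turn":0},
    {"hand":0.5,"slide":[4,-0.55,0],"turn":0},
  ],
)

```text
clock: 19.6
tool_pos: [549.7, 153.7, 157.2]
tool_rot: [-2.36, -2.072, 0.003]
force: [1.8, 0.4, -1.8]
opening: 60.2
grip_force: 25.0
```

Emit:
drive_tool(
  plan=[
    {"hand":0.5,"slide":[0.7,-0.07,0],"turn":0},
    {"hand":0.5,"slide":[1.3,-0.14,0],"turn":0},
    {"hand":0.5,"slide":[1.7,-0.2,0],"turn":0},
    {"hand":0.5,"slide":[1.89,-0.22,0],"turn":0},
    {"hand":0.5,"slide":[1.89,-0.22,0],"turn":0},
  ],
)

```text
clock: 20.1
tool_pos: [551.7, 247.5, 157.6]
tool_rot: [-2.359, -2.074, 0.002]
force: [-0.4, 0.2, -2.3]
opening: 60.8
grip_force: 25.0
```

Emit:
drive_tool(
  plan=[
    {"hand":0.5,"slide":[0,0,0],"turn":0},
    {"hand":0.5,"slide":[0,0,0],"turn":0},
    {"hand":0.5,"slide":[0,0,0],"turn":0},
    {"hand":0.5,"slide":[0,0,0],"turn":0},
    {"hand":0.5,"slide":[0,0,0],"turn":0},
  ],
)

```text
clock: 20.6
tool_pos: [552.5, 246.4, 158.7]
tool_rot: [2.361, 2.072, 0.0]
force: [0.3, 0.4, -1.7]
opening: 60.2
grip_force: 25.0
```

```bash
python3 - <<'E'
from h import *
np.set_printoptions(precision=3,suppress=True)
s=bot.read_state();print(s["tool_pos"],s["force"],s["joint_positions"],s["opening"],s["grip_force"])
mv([553.6,246.5,100],-7.8)
E
```

```text
[552.543 246.392 158.723] [ 0.294  0.392 -1.655] [ 0.343  0.513  1.561 -0.     1.067  0.473] 60.21234111814205 24.999720454216003
slide [0.005 0.021 1.174] ydir -7.47 turn 0.055
```

Emit:
drive_tool(
  plan=[
    {"hand":0.5,"slide":[0,0.02,0.4],"turn":0},
    {"hand":0.5,"slide":[0,0.02,0.8],"turn":0},
    {"hand":0.5,"slide":[0,0.02,1.1],"turn":0},
    {"hand":0.5,"slide":[0,0.02,1.15],"turn":0},
    {"hand":0.5,"slide":[0,0.02,1.15],"turn":0},
  ],
)

```text
clock: 21.1
tool_pos: [553.4, 246.6, 101.1]
tool_rot: [-2.361, -2.072, 0.001]
force: [-0.1, 0.4, -1.7]
opening: 60.5
grip_force: 25.0
```

Emit:
drive_tool(
  plan=[
    {"hand":0.5,"slide":[0,0,0.03],"turn":0},
    {"hand":0.5,"slide":[0,0,0.06],"turn":0},
    {"hand":0.5,"slide":[0,0,0.09],"turn":0},
    {"hand":0.5,"slide":[0,0,0.12],"turn":0},
    {"hand":0.5,"slide":[0,0,0.15],"turn":0},
  ],
)

```text
clock: 21.6
tool_pos: [553.5, 246.6, 93.6]
tool_rot: [2.361, 2.073, 0.0]
force: [0.7, 0.5, -2.5]
opening: 60.6
grip_force: 25.0
```

```bash
python3 - <<'E'
from h import *
np.set_printoptions(precision=3,suppress=True)
s=bot.read_state();print(s["tool_pos"],s["force"],s["ft_torque"])
E
```

```text
[553.487 246.609  93.636] [ 0.722  0.484 -2.522] [-0.083  0.051 -0.034]
```

Emit:
drive_tool(
  plan=[
    {"hand":0.5,"slide":[0,0,0.02],"turn":0},
    {"hand":0.5,"slide":[0,0,0.05],"turn":0},
    {"hand":0.5,"slide":[0,0,0.08],"turn":0},
    {"hand":0.5,"slide":[0,0,0.11],"turn":0},
    {"hand":0.5,"slide":[0,0,0.13],"turn":0},
  ],
)

```text
clock: 22.1
tool_pos: [553.4, 246.5, 86.9]
tool_rot: [-2.361, -2.073, 0.0]
force: [0.0, -0.8, -2.4]
opening: 60.5
grip_force: 25.0
```

Emit:
drive_tool(
  plan=[
    {"hand":0.5,"slide":[0,0,0.02],"turn":0},
    {"hand":0.5,"slide":[0,0,0.04],"turn":0},
    {"hand":0.5,"slide":[0,0,0.05],"turn":0},
    {"hand":0.5,"slide":[0,0,0.06],"turn":0},
    {"hand":0.5,"slide":[0,0,0.06],"turn":0},
  ],
)

```text
clock: 22.6
tool_pos: [553.4, 246.6, 84.6]
tool_rot: [2.361, 2.073, 0.0]
force: [-2.4, -1.4, 4.7]
opening: 60.5
grip_force: 25.0
```

Emit:
drive_tool(
  plan=[
    {"hand":0.5,"slide":[0,0,0.02],"turn":0},
    {"hand":0.5,"slide":[0,0,0.02],"turn":0},
    {"hand":0.5,"slide":[0,0,0],"turn":0},
    {"hand":0.5,"slide":[0,0,0],"turn":0},
    {"hand":0.5,"slide":[0,0,0],"turn":0},
  ],
)

```text
clock: 23.1
tool_pos: [553.6, 246.6, 84.6]
tool_rot: [2.361, 2.073, 0.0]
force: [-2.9, -0.7, 7.2]
opening: 60.3
grip_force: 25.0
```

Emit:
drive_tool(
  plan=[
    {"hand":1,"slide":[0,0,0],"turn":0},
    {"hand":1,"slide":[0,0,0],"turn":0},
    {"hand":1,"slide":[0,0,0],"turn":0},
    {"hand":1,"slide":[0,0,0],"turn":0},
    {"hand":1,"slide":[0,0,0],"turn":0},
  ],
)

```text
clock: 23.6
tool_pos: [553.5, 246.6, 84.0]
tool_rot: [2.361, 2.073, -0.0]
force: [0.4, -0.6, 0.7]
opening: 92.2
grip_force: 0.0
```

Emit:
drive_tool(
  plan=[
    {"hand":1,"slide":[0,0,-0.2],"turn":0},
    {"hand":1,"slide":[0,0,-0.4],"turn":0},
    {"hand":1,"slide":[0,0,-0.5],"turn":0},
    {"hand":1,"slide":[0,0,-0.5],"turn":0},
    {"hand":1,"slide":[0,0,-0.5],"turn":0},
  ],
)

```text
clock: 24.1
tool_pos: [553.4, 246.6, 109.3]
tool_rot: [2.361, 2.073, 0.0]
force: [-0.7, 0.7, -0.6]
opening: 93.1
grip_force: 0.0
```

```bash
python3 - <<'E'
from h import *
np.set_printoptions(precision=3,suppress=True)
s=bot.read_state();print(s["tool_pos"],s["force"],s["ft_torque"])
im=bot.read_camera("side")[:,:,::-1]
cv2.imwrite("pics/j.png",cv2.resize(im[170:270,160:280],(720,600)))
E
```

```text
[553.432 246.583 109.267] [-0.681  0.669 -0.614] [-0.105  0.057  0.04 ]
```

View pics/j.png

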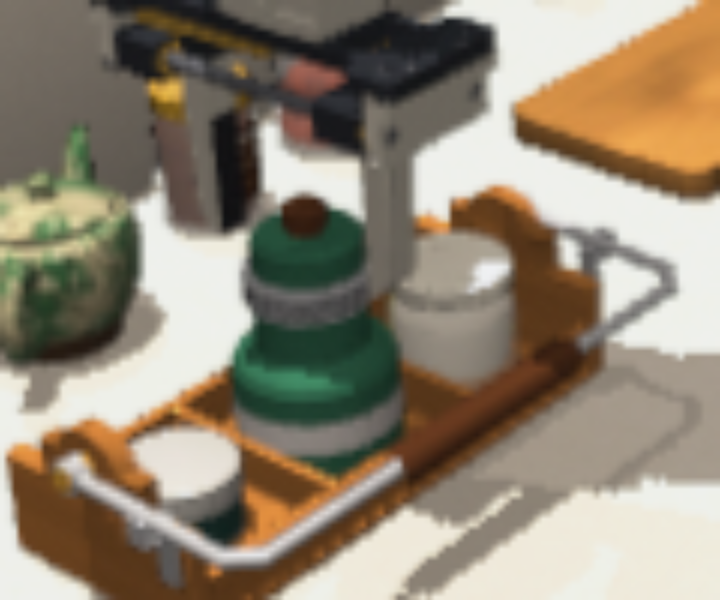

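Emit:
drive_tool(
  plan=[
    {"hand":0.45,"slide":[0,0,0],"turn":0},
    {"hand":0.45,"slide":[0,0,0],"turn":0},
    {"hand":0.45,"slide":[0,0,0],"turn":0},
    {"hand":0.45,"slide":[0,0,0],"turn":0},
    {"hand":0.45,"slide":[0,0,0],"turn":0},
  ],
  squeeze=8,
)

```text
clock: 24.65
tool_pos: [553.4, 246.6, 109.1]
tool_rot: [-2.361, -2.073, 0.0]
force: [-0.1, 0.5, 0.4]
opening: 57.8
grip_force: 0.0
```

Emit:
drive_tool(
  plan=[
    {"hand":0.45,"slide":[0,0,0],"turn":0},
    {"hand":0.45,"slide":[0,0,0],"turn":0},
    {"hand":0.45,"slide":[0,0,0],"turn":0},
    {"hand":0.45,"slide":[0,0,0],"turn":0},
    {"hand":0.45,"slide":[0,0,0],"turn":0},
  ],
  squeeze=10,
)

```text
clock: 25.15
tool_pos: [553.4, 246.6, 109.1]
tool_rot: [-2.361, -2.073, 0.0]
force: [0.5, -0.5, -0.2]
opening: 53.9
grip_force: 10.0
```

Gripped at 53.9 mm. Lift slowly off the boss.

Emit:
drive_tool(
  plan=[
    {"hand":0.45,"slide":[0,0,-0.04],"turn":0},
    {"hand":0.45,"slide":[0,0,-0.1],"turn":0},
    {"hand":0.45,"slide":[0,0,-0.16],"turn":0},
    {"hand":0.45,"slide":[0,0,-0.24],"turn":0},
    {"hand":0.45,"slide":[0,0,-0.32],"turn":0},
  ],
)

```text
clock: 25.65
tool_pos: [553.5, 246.6, 125.5]
tool_rot: [2.361, 2.073, 0.0]
force: [0.5, -0.1, -1.0]
opening: 54.1
grip_force: 10.0
```

Emit:
drive_tool(
  plan=[
    {"hand":0.45,"slide":[0,0,-0.2],"turn":0},
    {"hand":0.45,"slide":[0,0,-0.5],"turn":0},
    {"hand":0.45,"slide":[0,0,-0.9],"turn":0},
    {"hand":0.45,"slide":[0,0,-1.2],"turn":0},
    {"hand":0.45,"slide":[0,0,-1.5],"turn":0},
  ],
)

```text
clock: 26.15
tool_pos: [553.6, 246.7, 202.2]
tool_rot: [2.361, 2.072, 0.002]
force: [0.4, 0.0, -1.0]
opening: 54.3
grip_force: 10.0
```

Emit:
drive_tool(
  plan=[
    {"hand":0.45,"slide":[0,0,-0.2],"turn":0},
    {"hand":0.45,"slide":[0,0,-0.3],"turn":0},
    {"hand":0.45,"slide":[0,0,-0.3],"turn":0},
    {"hand":0.45,"slide":[0,0,-0.3],"turn":0},
    {"hand":0.45,"slide":[0,0,-0.3],"turn":0},
  ],
)

```text
clock: 26.65
tool_pos: [553.2, 246.5, 214.4]
tool_rot: [-2.361, -2.072, 0.002]
force: [-0.3, 0.1, -0.8]
opening: 54.3
grip_force: 10.0
```

Emit:
drive_tool(
  plan=[
    {"hand":0.45,"slide":[0,0,0],"turn":0},
    {"hand":0.45,"slide":[0,0,0],"turn":0},
    {"hand":0.45,"slide":[0,0,0],"turn":0},
    {"hand":0.45,"slide":[0,0,0],"turn":0},
    {"hand":0.45,"slide":[0,0,0],"turn":0},
  ],
)

```text
clock: 27.15
tool_pos: [553.4, 246.6, 215.1]
tool_rot: [-2.361, -2.073, 0.0]
force: [0.9, -1.1, 0.0]
opening: 54.6
grip_force: 10.0
```

```bash
python3 - <<'E'
from h import *
np.set_printoptions(precision=3,suppress=True)
s=bot.read_state();print(s["tool_pos"],s["force"],s["opening"],s["grip_force"])
im=bot.read_camera("side")[:,:,::-1]
cv2.imwrite("pics/k.png",cv2.resize(im[150:270,160:304],(720,600)))
E
```

```text
[553.423 246.581 215.101] [ 0.865 -1.121  0.011] 54.575511861637715 10.000071697868407
```

View pics/k.png

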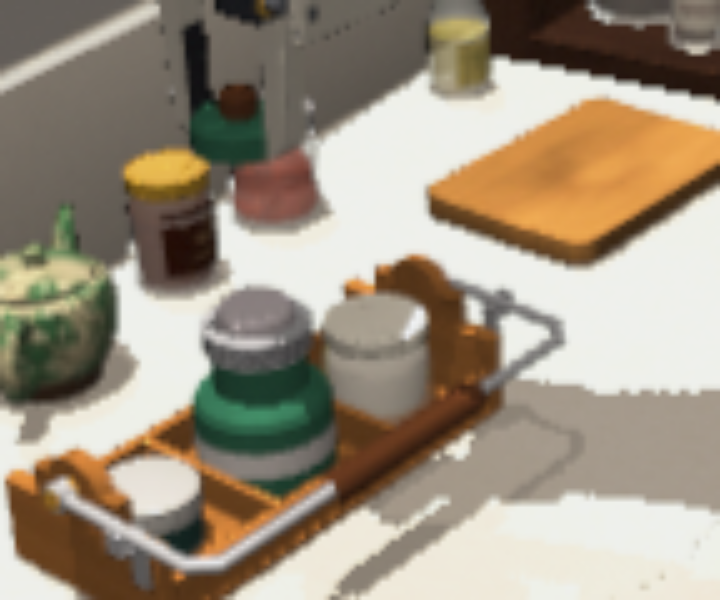

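The outer lid, at about (235,130), is held level in the fingers. The inner lid, at about (257,325), is seated and level in the tin, and the bail is home. The lift was about 106 mm.

```bash
python3 -c "
from rig import bot
print(bot.finish_job())"
```

```text
the job is handed in; nothing more can be done
None
```

The job is handed in, but no verdict came back: the handle is folded home, the inner lid is seated in the tin, and the gripper holds the green outer lid level about 106 mm above its nested position, though one push on the handle briefly read about 86 N at the wrist, under the 120 N limit but possibly over the 40 N one if that covers the fingers.

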